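# Un-nest two loaf tins and set them out on the baking tray

## Task

Two loose loaf tins sit stuck, one nested in the other, in a heavy double loaf pan: take them off one at a time, lifting each straight up so that the tin below does not come along. Set each down gently, upright, on the floor of the baking tray, one in each half, lying lengthwise across the tray (roughly parallel to its short sides) with a finger's width or more between them. Leave the jug and the spoon where they are.

Things in the scene. Friction and masses are not known exactly. Their poses are not given: they have to be found in the camera images.
- tin_top: Upper loose loaf tin, dark steel, open on top, 0.2-0.3 kg: 150 x 66 mm over its bright rim, 60 high, base 128 x 42. Rim 8 mm tall, upright outer faces: pinch it across the 66 mm at mid-length. Origin: centre of underside; x along its length, z up. Starts nested in tin_low, 30 mm proud of its rim (fingertips lower than that grip both). Clings with 1-3 N over the first 20 mm of lift.
- tin_low: Lower loose loaf tin, same shape, size and axes as tin_top, 0.17-0.28 kg. Starts nested in a cup of the pan in the same way, its rim 30 mm above the pan's rim and 30 mm below tin_top's. Sprung tongues in the pan cling to it with 2-5 N over the first 20 mm of lift, more than it clings to tin_top.
- pan: Heavy double loaf pan, does not move: two cups shaped like the tins (60 mm high), side by side, joined by flat straps. Origin on the counter under the centre of the cup holding the stack; cups and nested tins lie lengthwise along its y; the empty cup is 115 mm away along its +x (away from the robot).
- tray: A flat baking tray, does not move: 220 mm (its x) by 280 mm (its y), floor 4 mm thick, upright edges to 18 mm above the counter, 4 mm thick. Origin at the centre of its underside. The tins go lengthwise along its x, one at y > 0 and one at y < 0 (about 65 mm from the centre is best).
- jug: Clear plastic measuring jug, 100 mm across, 120 mm high, with a handle, beyond the work. Origin at the centre of its underside. Leave alone.
- spoon: Steel spoon 250 mm long lying on the counter in front of the robot, pointing away from it. Leave alone.
There are look-alikes about, which are no part of the job. Of the things that look like the pan, the larger one is meant. Leave any blue look-alike of the tin_top alone.

How it is judged:
By the outcome, as a careful person would: the job done as asked, in the order asked, and still so for the second after the job is handed in, with the robot touching nothing.
It also fails if it takes over 72 s, if anything falls off the work surface, if the arm or the gripper's body presses on something with over 40 N, if the wrist force passes 120 N, or if a joint passes its speed limit or range.

## Robot

A 7-joint arm with a two-finger parallel gripper is mounted at the origin on the work surface. World frame = base frame: x ahead of the robot, y to its left, z up, the work surface at z = 0. Lengths are in mm, angles in rad, forces in N, time in s.
With the tool pointing down it reaches from about 425 to 875 mm from the base axis. Payload 8.4 kg.
Tool frame: the origin (TCP) lies between the finger pads; the fingertips stand 25 mm ahead of it and the grasp point (between the pads) lies 6 mm ahead of it; z points along the fingers, y is the line along which they close (so a half turn about z gives the same grasp; the last joint's range is limited). The gripper opens to 87 mm and grips with 3 to 60 N. Pads are 19 mm wide; open, the fingers measure 117 mm over their backs; the gripper's body (75 mm by 190 mm) begins 51 mm behind the grasp point.
Start: joints at [1.046, 0.333, 0.04, 1.465, -0.013, 1.343, -0.059], TCP at [268.457, -591.941, 226.246] pointing down, gripper open.
Joint ranges: [-2.58, 2.58], [-0.38, 2.09], [-1.3, 1.39], [0.25, 2.4], [-1.5, 4.64], [0.08, 2.09], [-2.65, 2.65]. Speed limits (rad/s): [2.22, 2.22, 2.79, 2.79, 3.14, 3.14, 3.14].

## Interface

Orientations are given as a unit quaternion [x, y, z, w].
In Python, from plant import telemetry, optics, env gives the robot as it stands.
- The arm moves only by the tool servo_tool, never from a script. Its argument "series" is a list of rows, each an object with "translation": the shift along the tool's x, y, z in units of 30 mm (1.0 is 30 mm), a list of three; "rot": the turn, a rotation vector about the tool's x, y, z in degrees, a list of three; "hand": the gripper's target within -1 to 1 (fully open at 1, half-way at 0, shut at -1). A call has 1 to 12 rows; each row shifts and turns the commanded pose from where the row before left it, along the tool's axes as they then stand; what a row does not reach is not made up. A row lasts 1/8 s, in which the tool goes at most 62.5 mm and 10.7 degrees, less where a joint would pass 70% of its speed; a pose out of reach is approached as far as the arm can. A call is refused whole if a number of a shift passes 1 or a number of a turn 10.7, either way. A call with a gripper value outside its range is refused whole. The fingers move at their own pace and stop on an object; "squeeze" is the grip in N (left out, the last holds). Time passes only in rows, so rows that do not move let the fingers close. It gives the time, the measured TCP pose, the force, the opening and the grip force at its end, in the units of the state.
- telemetry.read_state(): the state, without advancing time (a new reading comes with each control period).
- optics.grab_frame(name): name is "scene" or "top" or "wrist"; returns a dict with "img" (400x640x3 uint8, red, green, blue), "vfov" (degrees; the focal length in pixels is half the picture's height over the tangent of half this angle, whatever the lens; pixels are square), "cx", "cy" (the principal point, pixels), "cam_to_world" (4x4, takes a point from camera to world coordinates). Camera axes: x right, y up, looking along -z (the intrinsics and any distortion apply to the point x, -y, -z); pixel columns grow to the right and rows downward; lengths in mm; the calibration is good to about 2 mm. A picture is of the moment at which its call begins. There is no depth.
- env.sign_off(): hands the job in; it is judged then, once.
The state is a dict: "time_s": time; "joints": joint angles; "dq": joint speeds; "tau": joint torques, N m; "ee_pos": TCP position; "tool_rot": TCP orientation; "ft_force": force on the tool from outside, world axes, zero at the start; "torque": the same for the moment, N m; "grip_width": finger opening in mm; "finger_force": force on a finger pad.
Only numpy, scipy, OpenCV 4.12 (cv2) and the standard library are available. Lean on these libraries where they do the work, as an engineer would, in place of code of your own. Each camera call takes 0.05 s, during which the arm holds its last target. There are 200 camera calls.

## Working session

There is one attempt and no reset: what is moved stays moved. The work goes in short steps, Python scripts to look and compute and a tool call to move; the robot and the scene stay as the last step left them, time stands still between calls to the robot, and variables do not carry over. Pictures are saved under pics/ and viewed, at most 10 in all, crops included, and the job is handed in when it is done.

Besides the shell and the picture viewer there is one more tool, called after "Request:" as name(argument=value, ...), one argument or row to a line, values as JSON. servo_tool: Moves the arm, as the interface text tells. Its arguments: {"type":"object","properties":{"series":{"type":"array","items":{"type":"object","properties":{"translation":{"type":"array","items":{"type":"number"}},"rot":{"type":"array","items":{"type":"number"}},"hand":{"type":"number"}}}},"squeeze":{"type":"number"}},"required":["series"]}

```bash
mkdir -p pics
cat > h.py <<'E'
import numpy as np, cv2
from plant import telemetry, optics, env
def grab(n,save=None):
    f=optics.grab_frame(n)
    if save: cv2.imwrite('pics/'+save,f['img'][:,:,::-1])
    return f
def ray(f,u,v):
    F=200/np.tan(np.radians(f['vfov'])/2)
    T=np.array(f['cam_to_world']); d=T[:3,:3]@np.array([(u-f['cx'])/F,-(v-f['cy'])/F,-1.])
    return T[:3,3],d
def plane(f,u,v,z):
    o,d=ray(f,u,v); return (o+d*(z-o[2])/d[2]).round(1)
def proj(f,p):
    F=200/np.tan(np.radians(f['vfov'])/2)
    T=np.array(f['cam_to_world']); c=T[:3,:3].T@(np.array(p)-T[:3,3])
    return (f['cx']+F*c[0]/-c[2], f['cy']-F*c[1]/-c[2])
E
python3 - <<'E'
from h import *
f=grab('top','top.png');g=grab('scene','scene.png')
for k in (f,g): print({a:(np.round(b,3).tolist() if a!='img' else '') for a,b in k.items()})
s=telemetry.read_state();print(s)
E
```

```text
{'img': '', 'vfov': 49.492, 'cx': 326.605, 'cy': 202.335, 'cam_to_world': [[0.026, 0.984, -0.178, 392.359], [-0.999, 0.021, -0.028, -116.235], [-0.023, 0.178, 0.984, 988.686], [0.0, 0.0, 0.0, 1.0]]}
{'img': '', 'vfov': 44.65, 'cx': 323.915, 'cy': 193.477, 'cam_to_world': [[0.223, -0.524, 0.822, 1410.848], [0.975, 0.132, -0.18, -288.102], [-0.014, 0.841, 0.54, 618.705], [0.0, 0.0, 0.0, 1.0]]}
{'time_s': 0.1, 'joints': array([ 1.04580222,  0.33384104,  0.0398655 ,  1.46615868, -0.01338587,
        1.34327511, -0.05852595]), 'dq': array([ 0.00069286, -0.00310893,  0.00052988, -0.00161395,  0.00106862,
        0.00031975, -0.00061273]), 'tau': array([ 5.19773472e-03, -6.57798100e+01,  1.34071436e+00, -4.04710972e+01,
       -5.96483191e-02,  4.08767257e-02,  7.88067587e-05]), 'ee_pos': array([ 268.29138457, -591.60841443,  225.45940174]), 'tool_rot': array([ 9.77425886e-01,  2.11277392e-01, -2.01037020e-04, -6.79117032e-04]), 'ft_force': array([1.11452061, 0.6650513 , 0.31235085]), 'torque': array([-0.02023956, -0.02102841, -0.00116956]), 'finger_force': 0.0, 'grip_width': 87.21177337174665}
```

View pics/top.png

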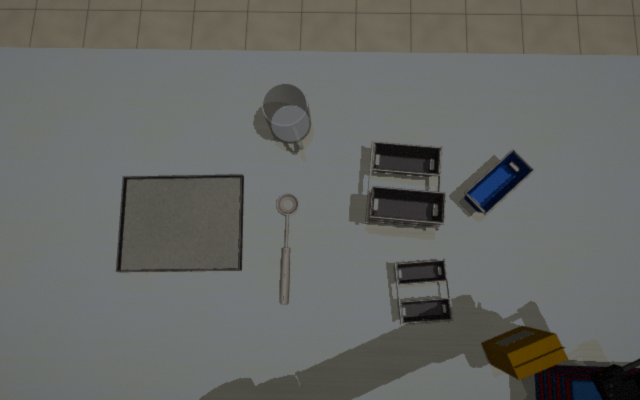

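View pics/scene.png

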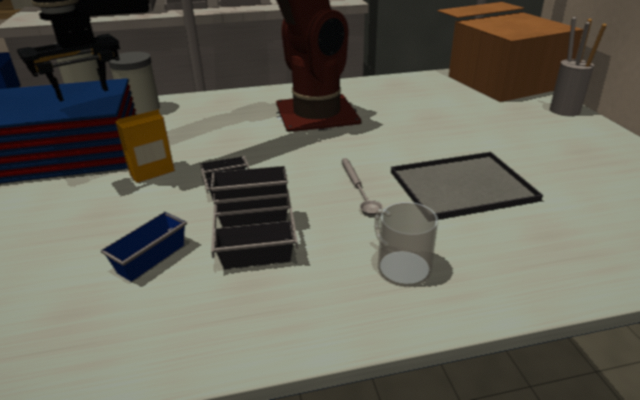

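The top view shows the stack (rim about cols 367–445, rows 187–226), the pan's empty cup above it, and the tray (corners about (123,177), (243,175), (242,270), (117,271)). A blue look-alike, a small pan, the jug and the spoon are also visible.

Run:
```python
from h import *
f=grab('top');g=grab('scene')
im=f['img'][:,:,::-1]
a=cv2.resize(im[130:240,350:460],None,fx=5,fy=5,interpolation=cv2.INTER_CUBIC)
cv2.imwrite('pics/c1.png',cv2.convertScaleAbs(a,alpha=1.6))
print('stack',[plane(f,u,v,120)[:2] for u,v in ((369,188),(445,189),(444,226),(367,224))])
print('tray',[plane(f,u,v,18)[:2] for u,v in ((123,177),(243,175),(242,270),(117,271))])
b=g['img'][140:280,180:320,::-1]
```

```text
stack [array([ 581. , -177.6]), array([ 582.2, -331.9]), array([ 506.4, -328.2]), array([ 506.9, -174.3])]
tray [array([617.4, 386. ]), array([627.8, 106. ]), array([411.,  95.]), array([401.7, 375.6])]
```

View pics/c1.png

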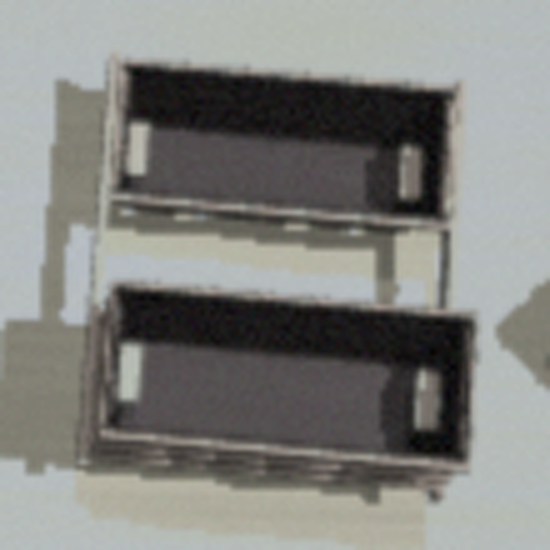

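The crop shows the top tin's rim corners at about (372,187.4), (445,193), (443.6,224) and (369.6,217.4). The empty cup is rotated slightly as well.

Run:
```python
from h import *
f=grab('top')
def rect(C,z,n):
    P=np.array([plane(f,u,v,z)[:2] for u,v in C]);c=P.mean(0)
    l=(P[0]+P[3]-P[1]-P[2])/2; print(n,c.round(1),'long dir deg',np.degrees(np.arctan2(l[1],l[0])).round(1),np.linalg.norm(l).round(1),np.linalg.norm(P[0]-P[3]+P[1]-P[2])/2)
q=lambda L:[(u/5+350,v/5+130) for u,v in L]
rect(q([(110,287),(475,315),(468,470),(98,437)]),120,'stack')
rect(q([(108,60),(462,85),(450,222),(106,198)]),60,'cup')
# tray
rect([(123,177),(243,175),(242,270),(117,271)],18,'tray')
s=telemetry.read_state()
from scipy.spatial.transform import Rotation as R
print(R.from_quat(s['tool_rot']).as_matrix().round(3))
```

```text
stack [ 546.8 -255.6] long dir deg 86.4 148.3 62.89715812340014
cup [ 663.1 -263.2] long dir deg 86.9 153.5 62.997301529509954
tray [514.5 240.6] long dir deg 92.0 280.5 216.5145549379995
[[ 0.911  0.413 -0.   ]
 [ 0.413 -0.911  0.001]
 [-0.    -0.001 -1.   ]]
```

Request:
servo_tool(
  series=[
    {"translation": [1, 0, -1], "hand": 1},
    {"translation": [1, 0, -1]},
    {"translation": [1, -0.6, 0]},
    {"translation": [1, -0.6, 0]},
    {"translation": [1, -0.6, 0]},
    {"translation": [1, -0.6, 0]},
    {"translation": [1, -0.6, 0]},
    {"translation": [1, -0.6, 0]},
    {"translation": [1, -0.6, 0]},
    {"translation": [1, -0.6, 0]},
    {"translation": [1, -0.6, 0]},
    {"translation": [1, -0.6, 0]},
  ],
)

```text
invalid input
```

Request:
servo_tool(
  series=[
    {"translation": [1, -0.4, 0]},
    {"rot": [0, 0, -10.3]},
    {"rot": [0, 0, -10.3]},
    {"rot": [0, 0, -10.4]},
    {"rot": [0, 0, -10.4]},
    {"rot": [0, 0, -10.4]},
    {"rot": [0, 0, -10.3]},
    {"translation": [0, 0, 0.5]},
    {"translation": [0, 0, 0]},
  ],
)

```text
invalid input
```

Run:
```python
from h import *
f=grab('wrist','w1.png')
s=telemetry.read_state()
from scipy.spatial.transform import Rotation as R
M=R.from_quat(s['tool_rot']).as_matrix();print(s['time_s'],s['ee_pos'],M.round(3).tolist(),s['ft_force'],s['joints'].round(2))
print(np.round(f['cam_to_world'],3).tolist(),f['vfov'],f['cx'],f['cy'])
for p in [(547,-256,120),(517.6,-179,120),(583,-183,120)]: print(proj(f,p))
```

```text
0.3 [ 268.3710296  -591.81026943  225.94291398] [[0.911, 0.413, -0.0], [0.413, -0.911, 0.0], [-0.0, -0.001, -1.0]] [-0.76465638  0.89101988 -0.32826337] [ 1.05  0.33  0.04  1.47 -0.01  1.34 -0.06]
[[0.413, 0.882, 0.228, 330.462], [-0.911, 0.4, 0.103, -562.996], [-0.0, -0.251, 0.968, 383.632], [0.0, 0.0, 0.0, 1.0]] 67.56397420121783 314.88573680149227 202.33201382023947
(np.float64(-11.818497955054397), np.float64(-449.79810477811156))
(np.float64(-156.48872774240607), np.float64(-462.87213158893735))
(np.float64(-141.86151691508718), np.float64(-629.7746588614742))
```

View pics/w1.png

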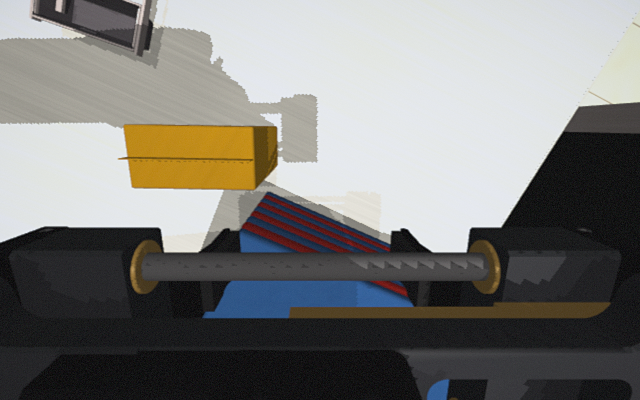

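The moves were refused, probably because every row needs all its fields. The picture is from the start pose and shows the books below and the yellow box ahead at (190,155), so I'll rise while moving.

Request:
servo_tool(
  series=[
    {"translation": [0.5, 0, -1], "rot": [0, 0, 0], "hand": 1},
    {"translation": [1, 0, -1], "rot": [0, 0, 0], "hand": 1},
    {"translation": [1, -0.6, 0], "rot": [0, 0, 0], "hand": 1},
    {"translation": [1, -0.6, 0], "rot": [0, 0, 0], "hand": 1},
    {"translation": [1, -0.6, 0], "rot": [0, 0, 0], "hand": 1},
    {"translation": [1, -0.6, 0], "rot": [0, 0, 0], "hand": 1},
    {"translation": [1, -0.6, 0], "rot": [0, 0, 0], "hand": 1},
    {"translation": [1, -0.6, 0], "rot": [0, 0, 0], "hand": 1},
    {"translation": [1, -0.6, 0], "rot": [0, 0, 0], "hand": 1},
    {"translation": [1, -0.6, 0], "rot": [0, 0, 0], "hand": 1},
    {"translation": [1, -0.6, 0], "rot": [0, 0, 0], "hand": 1},
    {"translation": [1, -0.6, 0], "rot": [0, 0, 0], "hand": 1},
  ],
  squeeze=15,
)

```text
time_s: 1.8
ee_pos: [508.8, -284.6, 286.3]
tool_rot: [0.977, 0.211, 0.0, 0.0]
ft_force: [0.2, 0.1, 0.1]
grip_width: 87.0
finger_force: 0.0
```

Request:
servo_tool(
  series=[
    {"translation": [1, -0.4, 0], "rot": [0, 0, 0], "hand": 1},
    {"translation": [0.5, 0, 0], "rot": [0, 0, 0], "hand": 1},
    {"translation": [0, 0, 0], "rot": [0, 0, -10.3], "hand": 1},
    {"translation": [0, 0, 0], "rot": [0, 0, -10.3], "hand": 1},
    {"translation": [0, 0, 0], "rot": [0, 0, -10.4], "hand": 1},
    {"translation": [0, 0, 0], "rot": [0, 0, -10.4], "hand": 1},
    {"translation": [0, 0, 0], "rot": [0, 0, -10.4], "hand": 1},
    {"translation": [0, 0, 0], "rot": [0, 0, -10.3], "hand": 1},
    {"translation": [0, 0, 0], "rot": [0, 0, 0], "hand": 1},
    {"translation": [0, 0, 0], "rot": [0, 0, 0], "hand": 1},
  ],
)

```text
time_s: 3.05
ee_pos: [544.1, -256.7, 286.1]
tool_rot: [0.73, 0.683, -0.0, -0.0]
ft_force: [-0.7, 0.1, 0.8]
grip_width: 87.1
finger_force: 0.0
```

Run:
```python
from h import *
f=grab('wrist','w2.png')
s=telemetry.read_state()
from scipy.spatial.transform import Rotation as R
M=R.from_quat(s['tool_rot']).as_matrix();print(s['time_s'],s['ee_pos'],M.round(3).tolist(),s['ft_force'],s['joints'].round(2))
for p in [(547,-256,120),(517.6,-179,120),(583,-183,120)]: print(proj(f,p))
```

```text
3.1 [ 544.21459527 -256.50993763  286.19711233] [[0.065, 0.998, -0.0], [0.998, -0.065, -0.0], [-0.0, -0.0, -1.0]] [ 0.55117667 -0.47659589  0.16075105] [ 0.64  0.23 -0.33  1.48  0.08  1.44  0.24]
(np.float64(317.4931240411287), np.float64(188.28965649509192))
(np.float64(284.6283145712608), np.float64(117.96179468703633))
(np.float64(347.44860546380784), np.float64(117.61262638628249))
```

View pics/w2.png

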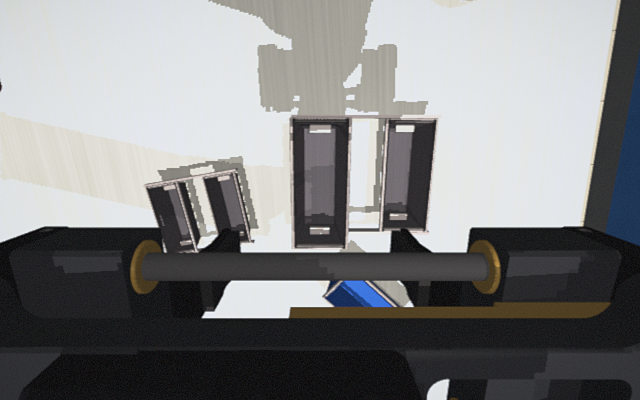

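The wrist view shows the top tin's rim spanning cols 291–351 at its far end (row 117) and about 292–346 at its near end (row 248).

Run:
```python
from h import *
im=cv2.imread('pics/w2.png')
f=grab('wrist')
for u,v in [(291,117),(351,118),(292,248),(347,248)]: print(plane(f,u,v,120))
for r in (140,170,200,225): print(r,im[r,282:362].mean(1).astype(int).tolist())
c=im[105:260,275:360];cv2.imwrite('pics/c2.png',cv2.resize(c,None,fx=3.8,fy=3.8,interpolation=cv2.INTER_CUBIC))
```

```text
[ 524.3 -178.3  120. ]
[ 586.7 -183.4  120. ]
[ 512.9 -324.8  120. ]
[ 576.9 -329.   120. ]
140 [225, 219, 221, 219, 220, 221, 222, 186, 144, 155, 117, 51, 41, 46, 44, 46, 44, 45, 49, 50, 42, 47, 86, 113, 121, 118, 118, 119, 117, 118, 119, 115, 117, 117, 115, 120, 121, 120, 117, 117, 117, 118, 116, 120, 117, 119, 120, 115, 116, 114, 112, 117, 109, 75, 44, 46, 42, 46, 44, 46, 44, 45, 47, 45, 38, 36, 85, 143, 171, 224, 236, 233, 233, 233, 233, 233, 233, 232, 232, 232]
170 [218, 219, 220, 222, 220, 221, 219, 216, 195, 204, 177, 102, 48, 44, 45, 48, 50, 48, 44, 50, 48, 47, 75, 98, 105, 99, 103, 103, 105, 103, 99, 103, 102, 101, 104, 103, 104, 101, 103, 103, 105, 102, 103, 106, 105, 102, 106, 100, 101, 98, 98, 102, 81, 51, 45, 41, 46, 46, 49, 49, 48, 46, 49, 35, 37, 82, 166, 178, 197, 227, 234, 233, 232, 233, 233, 233, 233, 233, 232, 233]
200 [220, 220, 221, 220, 221, 219, 222, 225, 184, 163, 194, 142, 50, 34, 44, 50, 45, 49, 47, 47, 47, 46, 74, 110, 123, 120, 119, 119, 123, 109, 102, 104, 100, 101, 106, 103, 105, 106, 107, 106, 106, 104, 105, 107, 103, 108, 104, 101, 99, 103, 103, 93, 66, 44, 45, 47, 47, 46, 48, 46, 47, 46, 41, 39, 77, 168, 184, 192, 226, 234, 233, 234, 233, 233, 233, 233, 234, 232, 233, 233]
225 [231, 232, 232, 231, 233, 233, 233, 233, 236, 203, 180, 156, 87, 40, 43, 45, 44, 48, 51, 45, 46, 46, 48, 46, 47, 45, 42, 42, 46, 50, 50, 45, 46, 46, 47, 46, 47, 46, 46, 47, 43, 42, 46, 44, 46, 46, 46, 44, 46, 51, 45, 49, 44, 34, 44, 42, 49, 50, 48, 45, 48, 46, 33, 56, 167, 178, 172, 223, 236, 233, 234, 233, 234, 233, 234, 234, 235, 234, 234, 234]
```

View pics/c2.png

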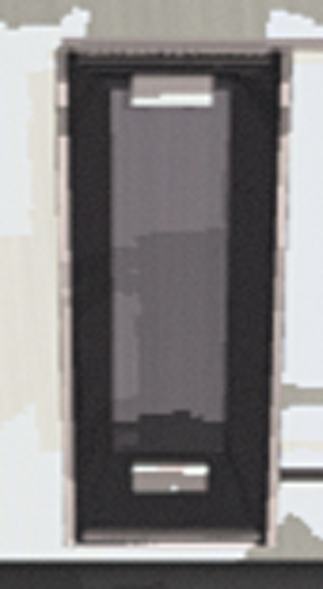

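Request:
servo_tool(
  series=[
    {"translation": [0.05, 0.15, 1], "rot": [0, 0, 0], "hand": 1},
    {"translation": [0, 0, 1], "rot": [0, 0, 0], "hand": 1},
    {"translation": [0, 0, 1], "rot": [0, 0, 0], "hand": 1},
    {"translation": [0, 0, 1], "rot": [0, 0, 0], "hand": 1},
    {"translation": [0, 0, 0.8], "rot": [0, 0, 0], "hand": 1},
    {"translation": [0, 0, 0.5], "rot": [0, 0, 0], "hand": 1},
    {"translation": [0, 0, 0.15], "rot": [0, 0, 0], "hand": 1},
    {"translation": [0, 0, 0], "rot": [0, 0, 0], "hand": 1},
  ],
  squeeze=25,
)

```text
time_s: 4.15
ee_pos: [549.2, -254.9, 123.2]
tool_rot: [0.729, 0.685, 0.0, 0.0]
ft_force: [-0.2, 0.2, 0.4]
grip_width: 87.4
finger_force: 0.0
```

Request:
servo_tool(
  series=[
    {"translation": [0, 0, 0], "rot": [0, 0, 0], "hand": 0.3},
    {"translation": [0, 0, 0], "rot": [0, 0, 0], "hand": 0.3},
    {"translation": [0, 0, 0], "rot": [0, 0, 0], "hand": 0.3},
    {"translation": [0, 0, 0], "rot": [0, 0, 0], "hand": 0.3},
  ],
)

```text
time_s: 4.65
ee_pos: [549.6, -254.9, 123.4]
tool_rot: [0.728, 0.685, 0.0, 0.001]
ft_force: [1.6, 0.1, 2.4]
grip_width: 59.0
finger_force: 1.1
```

Run:
```python
from h import *
f=grab('wrist');g=grab('scene')
print({k:v for k,v in telemetry.read_state().items() if k in('grip_width','finger_force','ft_force','torque')})
a=cv2.resize(g['img'][90:290,170:320,::-1],None,fx=3,fy=3,interpolation=cv2.INTER_CUBIC)
b=cv2.resize(f['img'][60:310,220:430,::-1],(336,600*336//504))
b=cv2.resize(f['img'][60:310,220:430,::-1],(336,400))
o=np.zeros((600,790,3),np.uint8);o[:,:450]=a;o[:400,454:]=b
cv2.imwrite('pics/c3.png',o)
```

```text
{'ft_force': array([ 1.86031218, -0.61527481,  0.96986845]), 'torque': array([-0.10119829, -0.65068973,  0.0172086 ]), 'finger_force': 1.1266817794472672, 'grip_width': 57.52629450178817}
```

View pics/c3.png

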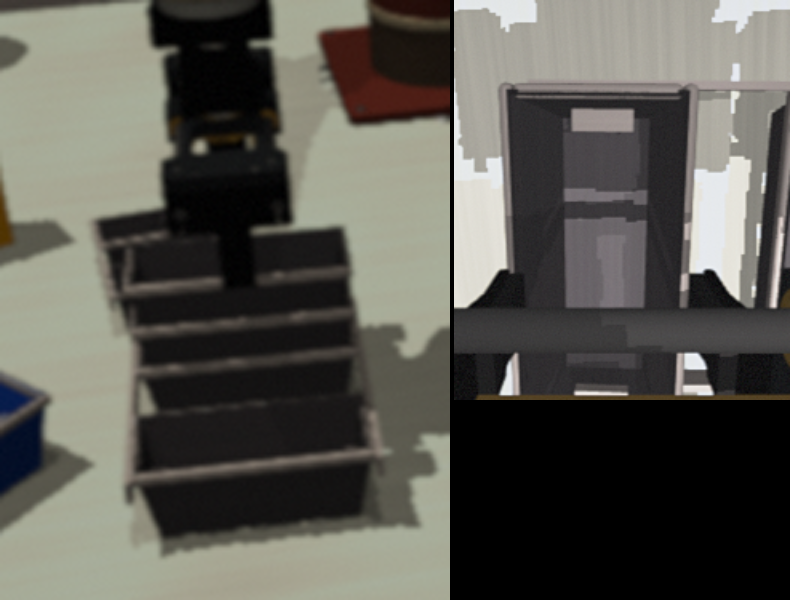

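The scene view shows the fingers around the top rim at mid-length. The width reads under 66, so I'll close fully and see where they stop.

Request:
servo_tool(
  series=[
    {"translation": [0, 0, 0], "rot": [0, 0, 0], "hand": -1},
    {"translation": [0, 0, 0], "rot": [0, 0, 0], "hand": -1},
    {"translation": [0, 0, 0], "rot": [0, 0, 0], "hand": -1},
  ],
  squeeze=20,
)

```text
time_s: 5.12
ee_pos: [552.9, -255.0, 125.5]
tool_rot: [0.728, 0.685, 0.002, 0.004]
ft_force: [12.4, -0.8, 13.3]
grip_width: 34.7
finger_force: 7.0
```

Run:
```python
from h import *
f=grab('top');g=grab('scene');w=grab('wrist')
def tri(a,b):
    (o1,d1),(o2,d2)=ray(f,*a),ray(g,*b)
    t=np.linalg.lstsq(np.c_[d1,-d2],o2-o1,rcond=None)[0]
    p,q=o1+t[0]*d1,o2+t[1]*d2
    return ((p+q)/2).round(1),np.linalg.norm(p-q).round(1)
# scene: near-camera rim of the top tin; left = -y
print(tri((372,187.4),(286.7,181.7)),tri((445,193),(211.7,186.7)))
s=telemetry.read_state();print(s['grip_width'],s['finger_force'],s['ft_force'],s['ee_pos'],s['torque'])
a=cv2.resize(g['img'][110:260,195:310,::-1],None,fx=4,fy=4,interpolation=cv2.INTER_CUBIC)
b=cv2.resize(w['img'][60:310,220:430,::-1],(330,393))
o=np.zeros((600,790,3),np.uint8);o[:,:460]=a;o[:393,460:]=b
cv2.imwrite('pics/c4.png',o)
```

```text
(array([ 583.7, -183.2,  114.7]), np.float64(1.9)) (array([ 574. , -330. ,  119.7]), np.float64(3.3))
22.424214434861767 10.050502326339483 [16.43487744  0.04412846 18.72036354] [ 555.33631131 -255.18651384  127.30719811] [-7.37720117e-02 -4.15272868e+00  8.25609235e-04]
```

View pics/c4.png

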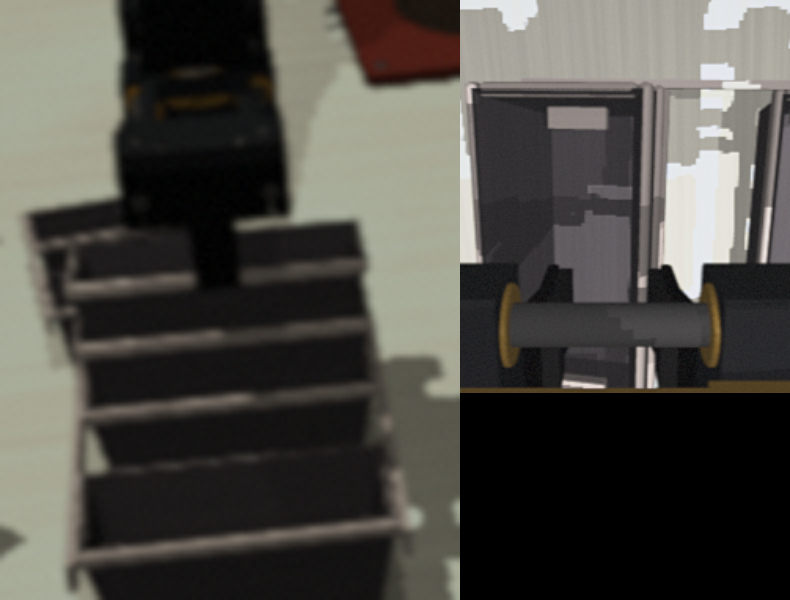

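Run:
```python
from h import *
g=grab('scene');f=grab('wrist')
c=lambda p:[((u-195)*4,(v-110)*4) for u,v in [proj(g,p)]][0]
w=lambda p:[(460+(u-220)*330/210,(v-60)*393/250) for u,v in [proj(f,p)]][0]
for n,p in dict(tip_in=(566.5,-255,102),tip_out=(581.5,-255,102),rim=(580,-256,120),rimbot=(580,-256,112),rimlow=(580,-256,90)).items(): print(n,np.round(c(p)))
for n,p in dict(Lfin_tip=(544,-255,102),Lfin_up=(544,-255,160),Lout_up=(529,-255,160),rimL=(513,-200,120),rimR=(580,-200,120),lowR=(580,-200,90)).items(): print(n,np.round(w(p)))
s=telemetry.read_state();print(s['ee_pos'],s['tool_rot'],s['grip_width'],s['joints'].round(3))
```

```text
tip_in [220. 309.]
tip_out [223. 325.]
rim [217. 293.]
rimbot [218. 307.]
rimlow [222. 344.]
Lfin_tip [579. 274.]
Lfin_up [570. 345.]
Lout_up [520. 348.]
rimL [476. 150.]
rimR [668. 138.]
lowR [658. 133.]
[ 556.81538081 -255.28466239  128.53425633] [0.72784524 0.6856854  0.0047938  0.00733932] 14.55393727511744 [ 0.63   0.336 -0.331  1.681  0.117  1.127  0.208]
```

Request:
servo_tool(
  series=[
    {"translation": [0, 0.3, 0], "rot": [0, 0, 0], "hand": -0.3},
    {"translation": [0, 0.3, 0], "rot": [0, 0, 0], "hand": 0},
    {"translation": [0, 0, 0], "rot": [0, 0, 0], "hand": 0},
    {"translation": [0, 0, 0], "rot": [0, 0, 0], "hand": 0},
    {"translation": [0, 0, 0], "rot": [0, 0, 0], "hand": 0},
  ],
)

```text
time_s: 6.0
ee_pos: [566.3, -255.9, 122.4]
tool_rot: [0.729, 0.685, -0.0, -0.0]
ft_force: [-0.0, -0.4, 0.9]
grip_width: 43.2
finger_force: 0.0
```

Run:
```python
from h import *
s=telemetry.read_state();print({k:s[k] for k in('time_s','ee_pos','grip_width','finger_force','ft_force','torque')})
```

```text
{'time_s': 6.0, 'ee_pos': array([ 566.34868918, -255.92957622,  122.3910076 ]), 'grip_width': 43.19990066174085, 'finger_force': 0.0, 'ft_force': array([-0.0091981 , -0.39975162,  0.87154553]), 'torque': array([-0.05256791, -0.08038035,  0.00753535])}
```

Request:
servo_tool(
  series=[
    {"translation": [0, 0, -0.3], "rot": [0, 0, 0], "hand": 0},
    {"translation": [0, 0, -0.7], "rot": [0, 0, 0], "hand": 0},
    {"translation": [0, 0, -1], "rot": [0, 0, 0], "hand": 0},
    {"translation": [0, 0, -1], "rot": [0, 0, 0], "hand": 0},
    {"translation": [0, 0, -1], "rot": [0, 0, 0], "hand": 1},
    {"translation": [0, -0.6, -1], "rot": [0, 0, 0], "hand": 1},
    {"translation": [0, 0, -0.4], "rot": [0, 0, 0], "hand": 1},
    {"translation": [0, 0, 0], "rot": [0, 0, 0], "hand": 1},
  ],
)

```text
time_s: 7.0
ee_pos: [549.5, -254.8, 285.5]
tool_rot: [0.728, 0.685, 0.0, 0.001]
ft_force: [0.5, 0.7, -0.1]
grip_width: 75.9
finger_force: 0.0
```

Run:
```python
from h import *
g=grab('scene','s5.png');f=grab('wrist','w5.png');t=grab('top','t5.png')
a=cv2.resize(g['img'][140:280,195:310,::-1],(400,487),interpolation=cv2.INTER_CUBIC)
b=cv2.resize(f['img'][100:260,270:370,::-1],(330,528),interpolation=cv2.INTER_CUBIC)
o=np.zeros((600,740,3),np.uint8);o[:487,:400]=a;o[:528,405:735]=b
cv2.imwrite('pics/c5.png',o)
print(telemetry.read_state()['ee_pos'])
F=lambda u,v:((u)*400/115+0,(v)*487/140)
for n,p in dict(rimR1=(583.7,-183,120),rimR2=(575,-329,120)).items():
    u,v=proj(g,p);print(n,(u-195)*3.478,(v-140)*3.478)
for n,p in dict(L1=(517.6,-179,120),R1=(583.7,-183,120),L2=(508,-325,120),R2=(575,-329,120)).items():
    u,v=proj(f,p);print(n,405+(u-270)*3.3,(v-100)*3.3)
```

```text
[ 548.80247021 -254.49622887  283.2592732 ]
rimR1 317.0518348272815 137.10105253803584
rimR2 56.940585390659336 162.35002247978034
L1 438.5174775741278 66.46207057573145
R1 648.8770679741206 66.26689298159518
L2 448.83304017274315 497.4932604465621
R2 639.5150854354408 497.18924840196223
```

View pics/c5.png

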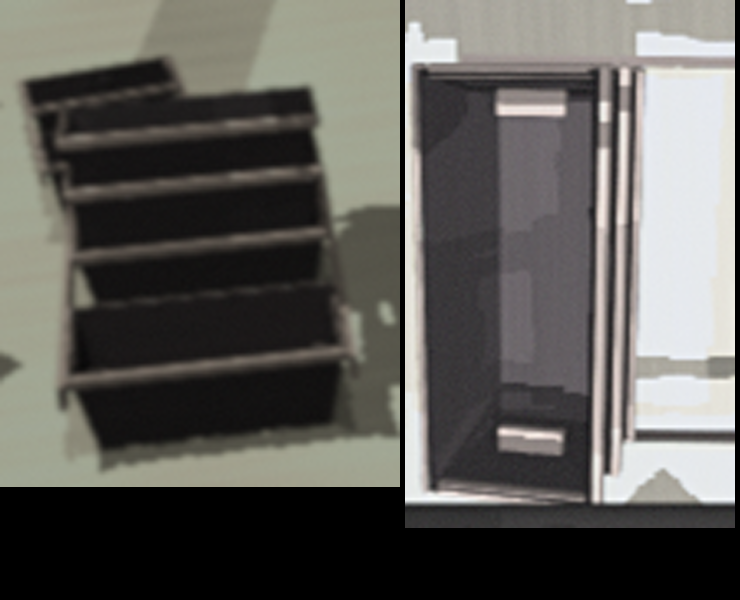

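The picture shows the top tin rolled towards the robot, with its +x rim now at col ~605 of the crop, inside tin_low's rim at ~625. I'll measure the tilt.

Run:
```python
from h import *
g=grab('scene');f=grab('wrist')
def tri(a,b):
    (o1,d1),(o2,d2)=ray(f,*a),ray(g,*b)
    t=np.linalg.lstsq(np.c_[d1,-d2],o2-o1,rcond=None)[0]
    p,q=o1+t[0]*d1,o2+t[1]*d2
    return (p+q)/2,np.linalg.norm(p-q).round(1)
W=lambda u,v:(270+(u-405)/3.3,100+v/3.3); S=lambda u,v:(195+u/3.478,140+v/3.478)
R=[tri(W(611,68),S(313,117)),tri(W(603,503),S(57,139))]
for r in R: print('R',r[0].round(1),r[1])
# low tin rim +x
for r in [tri(W(633,68),S(322,168)),tri(W(620,473),S(66,187))]: print('low',r[0].round(1),r[1])
for (u,v),r in zip([(413,68),(430,490)],R):
    o,d=ray(f,*W(u,v)); d=d/np.linalg.norm(d); b=o-r[0]; 
    B=b@d; disc=B*B-(b@b-66**2)
    print('L',[(o+d*(-B+s*np.sqrt(max(disc,0)))).round(1) for s in(-1,1)],disc)
im=f['img'].astype(int).mean(2)
for r in(130,170,210): print(im[r,268:348].astype(int).tolist())
```

```text
R [ 570.6 -182.7  125.9] 0.4
R [ 561.1 -327.1  126.7] 0.9
low [ 579.8 -181.8   96.5] 1.9
low [ 568.8 -326.8   99.5] 0.7
L [array([ 514.5, -179.6,  160.4]), array([ 507.3, -178.4,  108. ])] 701.5174496622494
L [array([ 507.2, -305.1,  157.9]), array([ 498.7, -327.3,  105.1])] 836.3363723257498
[232, 233, 227, 229, 190, 145, 99, 51, 50, 51, 51, 53, 55, 47, 50, 53, 48, 48, 53, 52, 60, 63, 65, 63, 62, 66, 65, 65, 55, 56, 101, 131, 136, 135, 135, 135, 134, 134, 132, 134, 135, 135, 132, 135, 134, 134, 134, 132, 135, 138, 129, 101, 66, 57, 64, 62, 61, 62, 63, 49, 36, 84, 159, 172, 137, 85, 40, 57, 135, 150, 116, 65, 76, 187, 204, 225, 234, 233, 234, 233]
[223, 223, 224, 223, 225, 204, 195, 141, 60, 56, 66, 63, 62, 62, 64, 64, 63, 65, 61, 63, 64, 65, 65, 65, 60, 64, 61, 58, 57, 55, 56, 71, 92, 95, 94, 98, 106, 105, 102, 106, 104, 102, 102, 97, 95, 95, 94, 94, 96, 97, 95, 95, 95, 95, 97, 96, 97, 96, 71, 37, 74, 180, 195, 156, 96, 41, 70, 180, 203, 147, 71, 73, 159, 182, 224, 235, 234, 233, 233, 233]
[220, 217, 217, 219, 224, 224, 197, 185, 136, 53, 46, 52, 56, 56, 55, 56, 56, 56, 57, 56, 56, 56, 52, 58, 56, 57, 61, 67, 64, 60, 57, 77, 93, 96, 94, 91, 97, 102, 105, 105, 107, 101, 105, 99, 98, 94, 98, 96, 97, 97, 101, 98, 95, 94, 99, 96, 95, 98, 63, 58, 184, 206, 171, 110, 44, 72, 188, 208, 145, 71, 96, 168, 158, 153, 162, 165, 165, 166, 166, 165]
```

Request:
servo_tool(
  series=[
    {"translation": [0, -0.3, 0], "rot": [0, 0, 0], "hand": -1},
    {"translation": [0, 0, 0], "rot": [0, 0, 0], "hand": -1},
    {"translation": [0, 0, 0], "rot": [0, 0, 0], "hand": -1},
    {"translation": [0, 0, 0.5], "rot": [0, 0, 0], "hand": -1},
    {"translation": [0, 0, 1], "rot": [0, 0, 0], "hand": -1},
    {"translation": [0, 0, 1], "rot": [0, 0, 0], "hand": -1},
    {"translation": [0, 0, 1], "rot": [0, 0, 0], "hand": -1},
    {"translation": [0, 0, 1], "rot": [0, 0, 0], "hand": -1},
    {"translation": [0, 0, 0.5], "rot": [0, 0, 0], "hand": -1},
    {"translation": [0, 0, 0.25], "rot": [0, 0, 0], "hand": -1},
    {"translation": [0, 0, 0], "rot": [0, 0, 0], "hand": -1},
  ],
)

```text
time_s: 8.62
ee_pos: [540.1, -254.3, 127.4]
tool_rot: [0.728, 0.685, 0.0, 0.0]
ft_force: [0.3, -0.4, -0.2]
grip_width: 0.6
finger_force: 0.0
```

Request:
servo_tool(
  series=[
    {"translation": [0, 0.15, 0], "rot": [0, 0, 0], "hand": -1},
    {"translation": [0, 0.1, 0], "rot": [0, 0, 0], "hand": -1},
    {"translation": [0, 0.1, 0], "rot": [0, 0, 0], "hand": -1},
    {"translation": [0, 0.1, 0], "rot": [0, 0, 0], "hand": -1},
  ],
)

```text
time_s: 9.12
ee_pos: [553.6, -255.1, 127.4]
tool_rot: [0.728, 0.685, 0.0, 0.0]
ft_force: [-0.9, -0.3, -0.4]
grip_width: 0.3
finger_force: 0.2
```

Request:
servo_tool(
  series=[
    {"translation": [0, 0.1, 0], "rot": [0, 0, 0], "hand": -1},
    {"translation": [0, 0.1, 0], "rot": [0, 0, 0], "hand": -1},
    {"translation": [0, 0, 0], "rot": [0, 0, 0], "hand": -1},
  ],
)

```text
time_s: 9.5
ee_pos: [559.6, -255.4, 127.2]
tool_rot: [0.728, 0.685, 0.0, -0.0]
ft_force: [-0.8, 0.7, 0.4]
grip_width: 0.4
finger_force: 0.1
```

Request:
servo_tool(
  series=[
    {"translation": [0, 0.1, 0], "rot": [0, 0, 0], "hand": -1},
    {"translation": [0, 0.1, 0], "rot": [0, 0, 0], "hand": -1},
    {"translation": [0, 0, 0], "rot": [0, 0, 0], "hand": -1},
  ],
)

```text
time_s: 9.88
ee_pos: [565.9, -255.8, 127.4]
tool_rot: [0.728, 0.685, 0.0, 0.0]
ft_force: [-0.0, -0.3, 0.1]
grip_width: 0.5
finger_force: 0.5
```

Run:
```python
from h import *
f=grab('wrist');g=grab('scene')
im=f['img'].astype(int).mean(2)
for y in (-200,):
  for p in [(514,y,120),(580,y,120),(580,y,90),(580,y,60)]:print(p,np.round(proj(f,p)))
r=int(proj(f,(548,-200,120))[1]);r=min(r,180)
print(r,im[r,230:400].astype(int).tolist())
gi=g['img'].astype(int).mean(2)
print(np.round([proj(g,(580,-200,z)) for z in(120,90,60)]))
c=int(proj(g,(580,-200,120))[0]);print(c,gi[165:235,c].astype(int).tolist())
print(telemetry.read_state()['ft_force'])
```

```text
(514, -200, 120) [214. 156.]
(580, -200, 120) [335. 148.]
(580, -200, 90) [332. 145.]
(580, -200, 60) [329. 142.]
151 [48, 44, 48, 45, 44, 50, 47, 49, 49, 47, 47, 50, 45, 48, 47, 50, 46, 45, 49, 51, 49, 48, 44, 43, 47, 47, 48, 43, 47, 43, 47, 51, 50, 46, 48, 44, 45, 66, 72, 70, 73, 70, 69, 71, 72, 73, 75, 69, 71, 73, 69, 66, 69, 68, 72, 71, 72, 70, 73, 72, 72, 73, 70, 72, 70, 70, 73, 72, 73, 71, 70, 70, 73, 73, 71, 71, 74, 71, 70, 71, 71, 61, 54, 57, 58, 57, 57, 59, 53, 36, 37, 35, 39, 39, 36, 41, 37, 35, 35, 34, 73, 126, 145, 141, 130, 113, 96, 97, 144, 169, 172, 171, 171, 170, 169, 171, 171, 168, 164, 167, 165, 168, 170, 171, 170, 168, 170, 169, 168, 169, 169, 169, 168, 170, 169, 169, 171, 170, 170, 169, 170, 170, 173, 171, 151, 137, 135, 135, 135, 132, 135, 137, 138, 136, 132, 130, 136, 135, 132, 132, 132, 134, 136, 136, 135, 136, 137, 111, 64, 32]
[[277. 180.]
 [278. 192.]
 [279. 205.]]
277 [125, 70, 31, 24, 24, 24, 25, 24, 24, 24, 23, 24, 32, 53, 68, 67, 53, 34, 22, 19, 19, 19, 20, 19, 17, 21, 43, 67, 69, 59, 43, 28, 20, 20, 20, 19, 18, 18, 19, 18, 24, 46, 65, 64, 51, 33, 20, 18, 19, 18, 18, 18, 18, 18, 17, 20, 33, 44, 36, 26, 23, 25, 24, 24, 23, 23, 23, 23, 24, 23]
[ 0.48602978 -0.91419598  0.5151533 ]
```

Request:
servo_tool(
  series=[
    {"translation": [0, -0.4, 0], "rot": [0, 0, 0], "hand": -1},
    {"translation": [0, -0.2, -0.5], "rot": [0, 0, 0], "hand": -1},
    {"translation": [0, 0, -1], "rot": [0, 0, 0], "hand": -1},
    {"translation": [0, 0, -1], "rot": [0, 0, 0], "hand": 1},
    {"translation": [0, 0, -1], "rot": [0, 0, 0], "hand": 1},
    {"translation": [0, 0, -1], "rot": [0, 0, 0], "hand": 1},
    {"translation": [0, 0, -0.8], "rot": [0, 0, 0], "hand": 1},
    {"translation": [0, 0, 0], "rot": [0, 0, 0], "hand": 1},
    {"translation": [0, 0, 0], "rot": [0, 0, 0], "hand": 1},
  ],
)

```text
time_s: 11.1
ee_pos: [546.9, -254.6, 286.0]
tool_rot: [0.728, 0.685, -0.0, -0.0]
ft_force: [0.5, 0.3, -0.7]
grip_width: 52.6
finger_force: 0.0
```

```bash
cat >> h.py <<'E'
def edges(f,rows,z,c0,c1):
    im=f['img'].astype(int).mean(2)
    for r in rows:
        p=im[r,c0:c1]; d=np.where(p<75)[0]  # dark interior
        L,R=c0+d[0],c0+d[-1]
        print(r,L,R,im[r,L-7:L+2].astype(int).tolist(),im[r,R-1:R+8].astype(int).tolist())
E
python3 - <<'E'
from h import *
f=grab('wrist')
edges(f,(135,160,200,215),120,276,352)
print(telemetry.read_state()['ee_pos'],[np.round(proj(f,(x,-255+dy,z)),1).tolist() for x,dy,z in((515,0,120),(581,0,120),(581,0,90),(520,73,120),(510,-73,120))])
im=f['img'].astype(int).mean(2); print(im[160,280:362].astype(int).tolist());print(im[105:125,310].astype(int).tolist(),im[230:252,310].astype(int).tolist())
E
```

```text
135 286 340 [220, 222, 227, 177, 127, 113, 75, 44, 47] [32, 47, 124, 140, 134, 216, 237, 234, 233]
160 286 339 [218, 222, 222, 190, 184, 209, 149, 60, 48] [29, 52, 148, 206, 193, 194, 226, 235, 233]
200 287 338 [220, 222, 224, 192, 174, 156, 90, 44, 46] [35, 58, 170, 189, 162, 220, 236, 233, 233]
215 287 337 [221, 219, 222, 195, 171, 180, 125, 53, 44] [38, 36, 84, 176, 189, 165, 220, 237, 236]
[ 546.79653532 -254.59896854  285.55242556] [[286.3, 191.2], [345.8, 187.6], [343.3, 182.5], [285.1, 122.9], [287.3, 252.3]]
[222, 222, 190, 184, 209, 149, 60, 48, 55, 55, 53, 54, 55, 56, 55, 57, 52, 56, 52, 55, 54, 65, 101, 117, 116, 111, 113, 114, 113, 114, 114, 113, 113, 114, 117, 118, 116, 116, 115, 116, 114, 115, 118, 117, 114, 119, 115, 105, 101, 98, 100, 105, 76, 41, 35, 39, 37, 42, 29, 52, 148, 206, 193, 194, 226, 235, 233, 233, 233, 232, 232, 232, 233, 233, 233, 232, 233, 233, 232, 233, 233, 233]
[165, 162, 164, 164, 165, 164, 165, 165, 163, 165, 165, 161, 160, 152, 129, 136, 107, 57, 97, 59] [237, 147, 138, 142, 143, 137, 78, 44, 42, 48, 44, 46, 46, 42, 49, 49, 72, 100, 128, 106, 199, 217]
```

Request:
servo_tool(
  series=[
    {"translation": [0, -0.08, 1], "rot": [0, 0, 0], "hand": 1},
    {"translation": [0, 0, 1], "rot": [0, 0, 0], "hand": 1},
    {"translation": [0, 0, 1], "rot": [0, 0, 0], "hand": 1},
    {"translation": [0, 0, 1], "rot": [0, 0, 0], "hand": 1},
    {"translation": [0, 0, 0.8], "rot": [0, 0, 0], "hand": 1},
    {"translation": [0, 0, 0.5], "rot": [0, 0, 0], "hand": 1},
    {"translation": [0, 0, 0.28], "rot": [0, 0, 0], "hand": 1},
    {"translation": [0, 0, 0], "rot": [0, 0, 0], "hand": 0.7},
    {"translation": [0, 0, 0], "rot": [0, 0, 0], "hand": 0.65},
    {"translation": [0, 0, 0], "rot": [0, 0, 0], "hand": 0.6},
    {"translation": [0, 0, 0], "rot": [0, 0, 0], "hand": 0.6},
  ],
  squeeze=20,
)

```text
time_s: 12.52
ee_pos: [545.3, -254.6, 119.4]
tool_rot: [0.728, 0.685, 0.0, 0.0]
ft_force: [0.5, -0.4, 0.6]
grip_width: 70.3
finger_force: 0.0
```

Request:
servo_tool(
  series=[
    {"translation": [0, 0, 0], "rot": [0, 0, 0], "hand": 0.53},
    {"translation": [0, 0, 0], "rot": [0, 0, 0], "hand": 0.53},
  ],
)

```text
time_s: 12.78
ee_pos: [544.8, -254.6, 118.9]
tool_rot: [0.728, 0.685, -0.0, -0.0]
ft_force: [-1.6, 0.2, 1.3]
grip_width: 66.8
finger_force: 0.8
```

Request:
servo_tool(
  series=[
    {"translation": [0, 0, 0], "rot": [0, 0, 0], "hand": 0.48},
    {"translation": [0, 0, 0], "rot": [0, 0, 0], "hand": 0.48},
  ],
)

```text
time_s: 13.02
ee_pos: [544.7, -254.6, 118.9]
tool_rot: [0.728, 0.685, -0.0, -0.0]
ft_force: [-3.5, 0.6, 2.3]
grip_width: 65.5
finger_force: 20.0
```

Run:
```python
from h import *
f=grab('wrist');im=f['img'].astype(int).mean(2)
for r in (120,150,180): print(r,im[r,235:395].astype(int).tolist())
print([np.round(proj(f,(x,-200,120)),1).tolist() for x in(511.5+2.5,577.5+2.5)])
```

```text
120 [163, 167, 167, 169, 166, 166, 165, 164, 166, 166, 165, 164, 163, 165, 168, 168, 166, 137, 116, 122, 138, 133, 88, 40, 39, 48, 44, 49, 71, 98, 108, 113, 111, 108, 110, 112, 109, 111, 111, 110, 112, 115, 115, 108, 110, 114, 103, 107, 116, 113, 104, 110, 113, 115, 113, 113, 116, 115, 112, 116, 114, 115, 114, 113, 117, 114, 114, 114, 116, 115, 118, 117, 117, 117, 116, 115, 115, 116, 118, 118, 117, 114, 105, 99, 99, 99, 101, 99, 97, 101, 102, 97, 100, 99, 100, 94, 98, 96, 97, 98, 96, 99, 98, 97, 97, 98, 99, 99, 99, 97, 92, 95, 98, 101, 100, 100, 96, 101, 98, 100, 101, 101, 99, 100, 89, 83, 81, 83, 81, 87, 84, 83, 83, 77, 67, 47, 37, 37, 32, 41, 95, 135, 141, 137, 129, 108, 120, 132, 133, 135, 134, 133, 131, 135, 136, 136, 134, 137, 133, 135]
150 [162, 165, 161, 161, 165, 168, 167, 168, 166, 167, 165, 165, 166, 164, 163, 163, 167, 170, 137, 114, 121, 137, 148, 106, 40, 41, 48, 47, 51, 46, 48, 48, 49, 47, 45, 47, 46, 46, 47, 47, 46, 45, 43, 47, 49, 50, 46, 48, 51, 48, 46, 46, 48, 49, 45, 46, 50, 46, 49, 45, 65, 72, 73, 73, 72, 71, 69, 71, 71, 72, 75, 72, 70, 72, 73, 72, 72, 71, 73, 70,
[... 367 characters left out ...]
219, 220, 220, 219, 220, 222, 222, 223, 224, 223, 220, 223, 224, 222, 222, 212, 155, 120, 130, 143, 109, 55, 41, 48, 48, 46, 49, 49, 46, 44, 47, 45, 47, 48, 47, 48, 43, 47, 48, 47, 45, 49, 47, 49, 46, 50, 44, 45, 47, 48, 47, 47, 44, 48, 46, 46, 55, 67, 70, 69, 70, 70, 68, 71, 72, 70, 72, 68, 67, 68, 67, 67, 67, 68, 69, 72, 70, 71, 71, 70, 70, 72, 68, 69, 72, 71, 69, 71, 71, 71, 72, 71, 72, 74, 73, 73, 75, 64, 59, 57, 57, 55, 54, 58, 57, 55, 54, 55, 67, 58, 39, 35, 35, 35, 39, 42, 34, 35, 40, 39, 35, 39, 40, 37, 37, 40, 38, 35, 35, 39, 39, 34, 45, 118, 143, 137, 128, 124, 181, 231, 235, 233, 233, 233, 233, 232, 233, 233, 232, 233, 232, 233, 233, 233, 233, 232]
[[249.8, 157.1], [376.6, 149.2]]
```

The tin is held: 65.5 mm wide at 20 N, with both inner walls visible about equally, so it is upright. Lifting slowly.

Request:
servo_tool(
  series=[
    {"translation": [0, 0, -0.1], "rot": [0, 0, 0], "hand": 0.3},
    {"translation": [0, 0, -0.15], "rot": [0, 0, 0], "hand": 0.3},
    {"translation": [0, 0, -0.15], "rot": [0, 0, 0], "hand": 0.3},
    {"translation": [0, 0, -0.2], "rot": [0, 0, 0], "hand": 0.3},
    {"translation": [0, 0, -0.2], "rot": [0, 0, 0], "hand": 0.3},
    {"translation": [0, 0, -0.2], "rot": [0, 0, 0], "hand": 0.3},
    {"translation": [0, 0, -0.2], "rot": [0, 0, 0], "hand": 0.3},
    {"translation": [0, 0, -0.3], "rot": [0, 0, 0], "hand": 0.3},
    {"translation": [0, 0, -0.5], "rot": [0, 0, 0], "hand": 0.3},
    {"translation": [0, 0, -0.5], "rot": [0, 0, 0], "hand": 0.3},
    {"translation": [0, 0, -0.5], "rot": [0, 0, 0], "hand": 0.3},
    {"translation": [0, 0, 0], "rot": [0, 0, 0], "hand": 0.3},
  ],
  squeeze=30,
)

```text
time_s: 14.58
ee_pos: [545.9, -254.8, 210.7]
tool_rot: [0.728, 0.685, 0.001, 0.001]
ft_force: [0.0, -0.4, -2.5]
grip_width: 65.8
finger_force: 30.0
```

Run:
```python
from h import *
g=grab('scene','s6.png');f=grab('wrist','w6.png');t=grab('top')
gi=g['img'].astype(int).mean(2)
print([np.round(proj(g,(580,-210,z))).tolist() for z in(210,200,120,90,60)])
for y in (-210,-300):
  c=int(proj(g,(580,y,90))[0]);print(c,gi[125:225,c].astype(int).tolist())
print(telemetry.read_state()['ft_force'])
# jug
for u,v in((272,120),(305,135)):print(plane(t,u,v,0))
```

```text
[[269.0, 139.0], [269.0, 144.0], [272.0, 180.0], [273.0, 193.0], [274.0, 205.0]]
273 [123, 78, 37, 26, 26, 24, 26, 24, 24, 24, 26, 47, 70, 70, 63, 50, 32, 21, 20, 20, 20, 18, 18, 19, 20, 18, 20, 19, 19, 20, 20, 18, 19, 20, 19, 20, 18, 24, 57, 112, 155, 167, 169, 167, 169, 168, 167, 168, 168, 168, 168, 167, 165, 146, 92, 39, 21, 22, 21, 21, 20, 21, 21, 21, 21, 22, 31, 50, 66, 64, 53, 34, 21, 19, 20, 17, 18, 18, 18, 20, 21, 39, 61, 65, 57, 41, 26, 20, 19, 18, 19, 18, 16, 19, 20, 19, 28, 37, 34, 27]
228 [166, 166, 166, 155, 119, 64, 30, 25, 26, 26, 27, 26, 25, 26, 36, 65, 87, 79, 61, 49, 32, 22, 19, 20, 20, 19, 20, 21, 20, 19, 19, 20, 19, 20, 19, 20, 20, 19, 19, 20, 19, 21, 27, 32, 27, 18, 20, 18, 17, 20, 23, 24, 22, 22, 22, 21, 22, 24, 29, 28, 26, 26, 26, 25, 26, 26, 25, 25, 25, 25, 35, 65, 87, 77, 57, 38, 24, 20, 19, 19, 19, 20, 20, 20, 19, 27, 55, 78, 71, 52, 32, 21, 19, 18, 19, 20, 19, 20, 20, 20]
[-0.13338948 -0.23901482 -3.62313104]
[769.5  48.2   0. ]
[733.2 -32.6   0. ]
```

Tin_top alone is hanging (about 2.9 N), and tin_low stayed put. Carrying it to the +y half of the tray.

Request:
servo_tool(
  series=[
    {"translation": [0.5, 0, 0], "rot": [0, 0, 0], "hand": 0.3},
    {"translation": [1, -0.2, 0], "rot": [0, 0, 0], "hand": 0.3},
    {"translation": [1, -0.2, 0], "rot": [0, 0, 0], "hand": 0.3},
    {"translation": [1, -0.2, 0], "rot": [0, 0, 0], "hand": 0.3},
    {"translation": [1, -0.2, 0], "rot": [0, 0, 0], "hand": 0.3},
    {"translation": [1, -0.2, 0], "rot": [0, 0, 0], "hand": 0.3},
    {"translation": [1, -0.2, 0], "rot": [0, 0, 0], "hand": 0.3},
    {"translation": [1, -0.2, 0], "rot": [0, 0, 0], "hand": 0.3},
    {"translation": [1, -0.2, 0], "rot": [0, 0, 0], "hand": 0.3},
    {"translation": [1, -0.2, 0], "rot": [0, 0, 0], "hand": 0.3},
    {"translation": [1, -0.2, 0], "rot": [0, 0, 0], "hand": 0.3},
    {"translation": [1, -0.2, 0], "rot": [0, 0, 0], "hand": 0.3},
  ],
)

```text
time_s: 16.23
ee_pos: [499.3, 95.9, 208.6]
tool_rot: [0.728, 0.686, -0.0, -0.0]
ft_force: [-0.5, -0.5, -2.7]
grip_width: 65.3
finger_force: 30.0
```

Request:
servo_tool(
  series=[
    {"translation": [1, -0.07, 0], "rot": [0, 0, 0], "hand": 0.3},
    {"translation": [1, 0, 0], "rot": [0, 0, 0], "hand": 0.3},
    {"translation": [1, 0, 0], "rot": [0, 0, 0], "hand": 0.3},
    {"translation": [1, 0, 0], "rot": [0, 0, 0], "hand": 0.3},
    {"translation": [1, 0, 0], "rot": [0, 0, 0], "hand": 0.3},
    {"translation": [1, 0, 0], "rot": [0, 0, 0], "hand": 0.3},
    {"translation": [0.7, 0, 0], "rot": [0, 0, 0], "hand": 0.3},
    {"translation": [0.37, 0, 0], "rot": [0, 0, 0], "hand": 0.3},
    {"translation": [0, 0, 0], "rot": [0, 0, -3], "hand": 0.3},
    {"translation": [0, 0, 0], "rot": [0, 0, -7.8], "hand": 0.3},
  ],
)

```text
time_s: 17.48
ee_pos: [510.6, 305.7, 208.6]
tool_rot: [0.659, 0.752, -0.0, 0.0]
ft_force: [-0.1, -0.5, -2.9]
grip_width: 65.1
finger_force: 30.0
```

Request:
servo_tool(
  series=[
    {"translation": [0, 0, 0], "rot": [0, 0, -10], "hand": 0.3},
    {"translation": [0, 0, 0], "rot": [0, 0, -10], "hand": 0.3},
    {"translation": [0, 0, 0], "rot": [0, 0, -10], "hand": 0.3},
    {"translation": [0, 0, 0], "rot": [0, 0, -10], "hand": 0.3},
    {"translation": [0, 0, 0], "rot": [0, 0, -10], "hand": 0.3},
    {"translation": [0, 0, 0], "rot": [0, 0, -10], "hand": 0.3},
    {"translation": [0, 0, 0], "rot": [0, 0, -10], "hand": 0.3},
    {"translation": [0, 0, 0], "rot": [0, 0, -10], "hand": 0.3},
    {"translation": [0, 0, 0], "rot": [0, 0, -5], "hand": 0.3},
    {"translation": [0, 0, 0], "rot": [0, 0, 0], "hand": 0.3},
    {"translation": [0, 0, 0], "rot": [0, 0, 0], "hand": 0.3},
  ],
)

```text
time_s: 18.85
ee_pos: [511.0, 305.5, 208.8]
tool_rot: [-0.019, 1.0, -0.0, -0.0]
ft_force: [0.6, 0.3, -1.9]
grip_width: 65.8
finger_force: 30.0
```

Run:
```python
from h import *
from scipy.spatial.transform import Rotation as R
s=telemetry.read_state();M=R.from_quat(s['tool_rot']).as_matrix()
print(s['ee_pos'],s['ft_force'],s['joints'].round(2),M.round(3).tolist(),np.degrees(np.arctan2(M[1,1],M[0,1])))
```

```text
[511.01219655 305.5044239  208.78335632] [ 0.640199    0.30181745 -1.88380024] [ 0.17  0.39 -0.99  1.59  0.33  1.34  0.74] [[-0.999, -0.038, -0.0], [-0.038, 0.999, -0.0], [0.0, -0.0, -1.0]] 92.16496184027255
```

Request:
servo_tool(
  series=[
    {"translation": [0, 0, 0.5], "rot": [0, 0, 0], "hand": 0.3},
    {"translation": [0, 0, 1], "rot": [0, 0, 0], "hand": 0.3},
    {"translation": [0, 0, 1], "rot": [0, 0, 0], "hand": 0.3},
    {"translation": [0, 0, 0.9], "rot": [0, 0, 0], "hand": 0.3},
    {"translation": [0, 0, 0.6], "rot": [0, 0, 0], "hand": 0.3},
    {"translation": [0, 0, 0.3], "rot": [0, 0, 0], "hand": 0.3},
    {"translation": [0, 0, 0.2], "rot": [0, 0, 0], "hand": 0.3},
    {"translation": [0, 0, 0.1], "rot": [0, 0, 0], "hand": 0.3},
    {"translation": [0, 0, 0.07], "rot": [0, 0, 0], "hand": 0.3},
    {"translation": [0, 0, 0], "rot": [0, 0, 0], "hand": 0.3},
    {"translation": [0, 0, 0], "rot": [0, 0, 0], "hand": 0.3},
  ],
)

```text
time_s: 20.23
ee_pos: [511.3, 305.7, 69.1]
tool_rot: [-0.02, 1.0, 0.0, 0.0]
ft_force: [0.6, 0.7, -3.1]
grip_width: 64.9
finger_force: 30.0
```

Request:
servo_tool(
  series=[
    {"translation": [0, 0, 0.07], "rot": [0, 0, 0], "hand": 0.3},
    {"translation": [0, 0, 0], "rot": [0, 0, 0], "hand": 0.3},
  ],
)

```text
time_s: 20.48
ee_pos: [511.0, 305.6, 66.5]
tool_rot: [-0.02, 1.0, -0.0, -0.0]
ft_force: [-0.2, -0.3, -2.8]
grip_width: 65.3
finger_force: 30.0
```

Request:
servo_tool(
  series=[
    {"translation": [0, 0, 0.05], "rot": [0, 0, 0], "hand": 0.3},
    {"translation": [0, 0, 0.03], "rot": [0, 0, 0], "hand": 0.3},
    {"translation": [0, 0, 0], "rot": [0, 0, 0], "hand": 0.3},
  ],
)

```text
time_s: 20.85
ee_pos: [511.0, 305.7, 64.2]
tool_rot: [-0.02, 1.0, 0.0, -0.0]
ft_force: [-0.7, 1.0, -2.6]
grip_width: 65.6
finger_force: 30.0
```

Request:
servo_tool(
  series=[
    {"translation": [0, 0, 0.05], "rot": [0, 0, 0], "hand": 0.3},
    {"translation": [0, 0, 0], "rot": [0, 0, 0], "hand": 0.3},
  ],
)

```text
time_s: 21.1
ee_pos: [511.2, 305.9, 63.6]
tool_rot: [-0.02, 1.0, -0.0, 0.0]
ft_force: [-2.4, -1.6, 4.4]
grip_width: 65.0
finger_force: 30.0
```

Contact felt (force reversed to +4.4 N). Releasing and going back for the second tin.

Request:
servo_tool(
  series=[
    {"translation": [0, 0, 0], "rot": [0, 0, 0], "hand": 0.55},
    {"translation": [0, 0, 0], "rot": [0, 0, 0], "hand": 0.7},
    {"translation": [0, 0, 0], "rot": [0, 0, 0], "hand": 1},
    {"translation": [0, 0, 0], "rot": [0, 0, 0], "hand": 1},
    {"translation": [0, 0, -0.5], "rot": [0, 0, 0], "hand": 1},
    {"translation": [0, 0, -1], "rot": [0, 0, 0], "hand": 1},
    {"translation": [0, 0, -1], "rot": [0, 0, 0], "hand": 1},
    {"translation": [0, 0, -1], "rot": [0, 0, 0], "hand": 1},
    {"translation": [0, 0, -1], "rot": [0, 0, 0], "hand": 1},
    {"translation": [0, 0, -1], "rot": [0, 0, 0], "hand": 1},
    {"translation": [0, 0, -1], "rot": [0, 0, 0], "hand": 1},
  ],
)

```text
time_s: 22.48
ee_pos: [510.9, 305.8, 259.9]
tool_rot: [-0.02, 1.0, 0.0, 0.0]
ft_force: [-0.6, 0.5, -0.0]
grip_width: 87.2
finger_force: 0.0
```

Request:
servo_tool(
  series=[
    {"translation": [0, 0, 0], "rot": [0, 0, 5.8], "hand": 1},
    {"translation": [0, 0, 0], "rot": [0, 0, 10], "hand": 1},
    {"translation": [0, 0, 0], "rot": [0, 0, 10], "hand": 1},
    {"translation": [0, 0, 0], "rot": [0, 0, 10], "hand": 1},
    {"translation": [0, 0, 0], "rot": [0, 0, 10], "hand": 1},
    {"translation": [0, 0, 0], "rot": [0, 0, 10], "hand": 1},
    {"translation": [0, 0, 0], "rot": [0, 0, 10], "hand": 1},
    {"translation": [0, 0, 0], "rot": [0, 0, 10], "hand": 1},
    {"translation": [0, 0, 0], "rot": [0, 0, 10], "hand": 1},
    {"translation": [0, 0, 0], "rot": [0, 0, 10], "hand": 1},
    {"translation": [0, 0, 0], "rot": [0, 0, 0], "hand": 1},
  ],
)

```text
time_s: 23.85
ee_pos: [510.9, 306.0, 258.8]
tool_rot: [0.728, 0.686, 0.0, 0.0]
ft_force: [-0.2, -0.3, 0.3]
grip_width: 87.1
finger_force: 0.0
```

Request:
servo_tool(
  series=[
    {"translation": [-0.5, 0, 0], "rot": [0, 0, 0], "hand": 1},
    {"translation": [-1, 0.2, 0], "rot": [0, 0, 0], "hand": 1},
    {"translation": [-1, 0.2, 0], "rot": [0, 0, 0], "hand": 1},
    {"translation": [-1, 0.2, 0], "rot": [0, 0, 0], "hand": 1},
    {"translation": [-1, 0.2, 0], "rot": [0, 0, 0], "hand": 1},
    {"translation": [-1, 0.2, 0], "rot": [0, 0, 0], "hand": 1},
    {"translation": [-1, 0.2, 0], "rot": [0, 0, 0], "hand": 1},
    {"translation": [-1, 0.2, 0], "rot": [0, 0, 0], "hand": 1},
    {"translation": [-1, 0.2, 0], "rot": [0, 0, 0], "hand": 1},
    {"translation": [-1, 0.2, 0], "rot": [0, 0, 0], "hand": 1},
    {"translation": [-1, 0.2, 0], "rot": [0, 0, 0], "hand": 1},
    {"translation": [-1, 0.2, 0], "rot": [0, 0, 0], "hand": 1},
  ],
)

```text
time_s: 25.35
ee_pos: [555.4, -44.7, 258.1]
tool_rot: [0.728, 0.686, -0.0, 0.0]
ft_force: [0.6, 0.4, 0.4]
grip_width: 86.8
finger_force: 0.0
```

Request:
servo_tool(
  series=[
    {"translation": [-1, 0.07, 0], "rot": [0, 0, 0], "hand": 1},
    {"translation": [-1, 0, 0], "rot": [0, 0, 0], "hand": 1},
    {"translation": [-1, 0, 0], "rot": [0, 0, 0], "hand": 1},
    {"translation": [-1, 0, 0], "rot": [0, 0, 0], "hand": 1},
    {"translation": [-1, 0, 0], "rot": [0, 0, 0], "hand": 1},
    {"translation": [-1, 0, 0], "rot": [0, 0, 0], "hand": 1},
    {"translation": [-0.7, 0, 0], "rot": [0, 0, 0], "hand": 1},
    {"translation": [-0.37, 0, 0], "rot": [0, 0, 0], "hand": 1},
    {"translation": [0, 0, 0], "rot": [0, 0, 0], "hand": 1},
    {"translation": [0, 0, 0], "rot": [0, 0, 0], "hand": 1},
  ],
)

```text
time_s: 26.6
ee_pos: [545.4, -253.2, 257.9]
tool_rot: [0.728, 0.686, 0.0, -0.0]
ft_force: [-0.6, 0.2, 0.8]
grip_width: 86.8
finger_force: 0.0
```

Run:
```python
from h import *
f=grab('wrist');t=grab('top');g=grab('scene')
im=f['img'].astype(int).mean(2)
print(telemetry.read_state()['ee_pos'],[np.round(proj(f,p),1).tolist() for p in((515,-255,90),(581,-255,90),(520,-182,90),(586,-186,90),(510,-328,90))])
for r in (140,170,200): print(r,im[r,270:362].astype(int).tolist())
print(im[105:150,310].astype(int).tolist(),im[215:252,310].astype(int).tolist())
b=cv2.resize(t['img'][160:285,105:255,::-1],(600,500),interpolation=cv2.INTER_CUBIC)
c=cv2.resize(f['img'][100:260,270:370,::-1],(190,304))
o=np.zeros((500,795,3),np.uint8);o[:,:600]=b;o[:304,605:]=c
cv2.imwrite('pics/c7.png',cv2.convertScaleAbs(o,alpha=1.4))
```

```text
[ 545.34661941 -253.45854055  257.88702052] [[287.8, 192.0], [347.0, 188.6], [286.8, 124.2], [349.6, 124.3], [288.7, 252.8]]
140 [231, 232, 233, 233, 232, 231, 231, 232, 233, 231, 233, 233, 226, 219, 221, 222, 198, 183, 210, 163, 74, 47, 55, 53, 54, 54, 55, 57, 51, 53, 52, 54, 53, 53, 52, 71, 107, 116, 116, 116, 115, 115, 115, 114, 110, 114, 115, 117, 117, 118, 115, 112, 114, 116, 113, 116, 117, 118, 117, 117, 114, 105, 98, 98, 98, 103, 73, 40, 40, 42, 37, 38, 40, 31, 36, 95, 129, 136, 218, 238, 235, 234, 233, 232, 231, 232, 232, 233, 232, 233, 232, 233]
170 [223, 222, 221, 221, 223, 223, 222, 220, 216, 219, 220, 220, 221, 221, 221, 218, 216, 195, 199, 171, 99, 51, 51, 54, 51, 53, 49, 52, 53, 47, 47, 54, 50, 47, 48, 66, 93, 105, 101, 99, 102, 101, 101, 99, 100, 98, 100, 103, 104, 102, 100, 101, 103, 101, 101, 101, 102, 101, 101, 104, 98, 101, 99, 102, 103, 78, 36, 34, 37, 43, 38, 37, 36, 49, 130, 176, 171, 220, 236, 233, 233, 232, 233, 232, 233, 232, 233, 233, 233, 233, 234, 233]
200 [222, 223, 221, 221, 220, 222, 221, 223, 220, 219, 220, 219, 219, 220, 221, 221, 224, 202, 175, 196, 144, 52, 43, 47, 49, 54, 55, 52, 54, 55, 52, 57, 52, 52, 56, 76, 110, 118, 119, 116, 105, 100, 103, 101, 101, 102, 100, 100, 104, 104, 101, 107, 106, 105, 104, 103, 106, 105, 107, 104, 101, 101, 101, 102, 87, 59, 39, 38, 43, 44, 42, 35, 50, 132, 180, 169, 220, 236, 234, 233, 233, 233, 232, 233, 232, 233, 233, 234, 234, 233, 233, 233]
[163, 165, 166, 167, 166, 167, 166, 165, 167, 165, 165, 166, 158, 157, 153, 127, 133, 115, 79, 76, 58, 48, 55, 107, 167, 224, 237, 234, 233, 235, 231, 119, 108, 113, 112, 115, 114, 116, 114, 115, 116, 116, 116, 119, 114] [97, 60, 56, 53, 62, 64, 65, 66, 68, 57, 58, 49, 41, 60, 124, 223, 235, 148, 138, 142, 158, 190, 74, 38, 43, 46, 44, 42, 46, 47, 44, 56, 89, 101, 115, 195, 211]
```

Request:
servo_tool(
  series=[
    {"translation": [0, 0.06, 1], "rot": [0, 0, 0], "hand": 1},
    {"translation": [0, 0, 1], "rot": [0, 0, 0], "hand": 1},
    {"translation": [0, 0, 1], "rot": [0, 0, 0], "hand": 1},
    {"translation": [0, 0, 1], "rot": [0, 0, 0], "hand": 1},
    {"translation": [0, 0, 0.8], "rot": [0, 0, 0], "hand": 1},
    {"translation": [0, 0, 0.5], "rot": [0, 0, 0], "hand": 1},
    {"translation": [0, 0, 0.32], "rot": [0, 0, 0], "hand": 1},
    {"translation": [0, 0, 0], "rot": [0, 0, 0], "hand": 0.7},
    {"translation": [0, 0, 0], "rot": [0, 0, 0], "hand": 0.65},
    {"translation": [0, 0, 0], "rot": [0, 0, 0], "hand": 0.6},
    {"translation": [0, 0, 0], "rot": [0, 0, 0], "hand": 0.6},
  ],
  squeeze=20,
)

```text
time_s: 28.12
ee_pos: [547.0, -254.8, 89.6]
tool_rot: [0.728, 0.685, 0.0, 0.0]
ft_force: [0.5, 0.3, -0.3]
grip_width: 70.1
finger_force: 0.0
```

Request:
servo_tool(
  series=[
    {"translation": [0, 0, 0], "rot": [0, 0, 0], "hand": 0.53},
    {"translation": [0, 0, 0], "rot": [0, 0, 0], "hand": 0.53},
  ],
)

```text
time_s: 28.38
ee_pos: [547.0, -254.7, 89.3]
tool_rot: [0.728, 0.685, 0.0, 0.0]
ft_force: [1.3, -0.2, 0.1]
grip_width: 66.8
finger_force: 0.4
```

Request:
servo_tool(
  series=[
    {"translation": [0, 0, 0], "rot": [0, 0, 0], "hand": 0.48},
    {"translation": [0, 0, 0], "rot": [0, 0, 0], "hand": 0.48},
  ],
)

```text
time_s: 28.62
ee_pos: [547.0, -254.7, 89.3]
tool_rot: [0.728, 0.685, 0.0, 0.0]
ft_force: [0.1, 0.4, 1.0]
grip_width: 65.4
finger_force: 20.0
```

Request:
servo_tool(
  series=[
    {"translation": [0, 0, -0.1], "rot": [0, 0, 0], "hand": 0.3},
    {"translation": [0, 0, -0.15], "rot": [0, 0, 0], "hand": 0.3},
    {"translation": [0, 0, -0.15], "rot": [0, 0, 0], "hand": 0.3},
    {"translation": [0, 0, -0.2], "rot": [0, 0, 0], "hand": 0.3},
    {"translation": [0, 0, -0.2], "rot": [0, 0, 0], "hand": 0.3},
    {"translation": [0, 0, -0.2], "rot": [0, 0, 0], "hand": 0.3},
    {"translation": [0, 0, -0.2], "rot": [0, 0, 0], "hand": 0.3},
    {"translation": [0, 0, -0.3], "rot": [0, 0, 0], "hand": 0.3},
    {"translation": [0, 0, -0.6], "rot": [0, 0, 0], "hand": 0.3},
    {"translation": [0, 0, -0.8], "rot": [0, 0, 0], "hand": 0.3},
    {"translation": [0, 0, -0.8], "rot": [0, 0, 0], "hand": 0.3},
    {"translation": [0, 0, 0], "rot": [0, 0, 0], "hand": 0.3},
  ],
  squeeze=30,
)

```text
time_s: 30.12
ee_pos: [548.2, -255.0, 203.0]
tool_rot: [0.728, 0.685, 0.001, 0.002]
ft_force: [-0.2, 0.9, -2.3]
grip_width: 65.0
finger_force: 30.0
```

Run:
```python
from h import *
t=grab('top');s=telemetry.read_state();print(s['ee_pos'],s['ft_force'],s['grip_width'])
cv2.imwrite('pics/t8.png',t['img'][:,:,::-1])
# placed tin: bright rim/dark interior rows/cols in the tray
im=t['img'].astype(int).mean(2)
for p in ((511,305.6,64),(511+75,303,64),(436,308,64),(511,272,64),(511,339,64)): print(np.round(proj(t,p),1))
print(im[215,115:190].astype(int).tolist());print(im[175:272,150].astype(int).tolist())
```

```text
[ 547.34798364 -254.81942572  201.20568895] [-1.23298399 -0.05707183 -2.83335681] 65.16060755465601
[143.9 220.4]
[148.5 186.7]
[139.2 255.1]
[159.2 220.8]
[128.7 220.1]
[146, 147, 147, 147, 138, 90, 48, 29, 28, 68, 102, 110, 111, 105, 69, 37, 30, 30, 31, 30, 30, 31, 28, 29, 30, 31, 30, 28, 31, 29, 36, 59, 63, 63, 66, 65, 65, 66, 66, 63, 51, 83, 121, 77, 33, 19, 21, 21, 42, 87, 93, 94, 94, 93, 96, 108, 110, 107, 109, 110, 108, 109, 108, 108, 108, 110, 110, 111, 112, 112, 114, 110, 110, 111, 111]
[137, 76, 45, 53, 94, 108, 110, 111, 111, 108, 108, 107, 103, 83, 65, 33, 22, 34, 75, 119, 135, 127, 92, 51, 62, 64, 65, 65, 65, 65, 65, 65, 65, 66, 65, 65, 65, 64, 65, 66, 65, 66, 66, 65, 64, 66, 66, 64, 65, 63, 65, 64, 65, 64, 66, 65, 65, 63, 64, 64, 64, 65, 64, 64, 64, 65, 66, 65, 64, 64, 62, 64, 70, 100, 134, 135, 124, 82, 73, 98, 90, 97, 99, 96, 96, 98, 102, 111, 111, 111, 113, 112, 111, 107, 83, 70, 96]
```

Request:
servo_tool(
  series=[
    {"translation": [0.5, 0, 0], "rot": [0, 0, 0], "hand": 0.3},
    {"translation": [1, -0.17, 0], "rot": [0, 0, 0], "hand": 0.3},
    {"translation": [1, -0.17, 0], "rot": [0, 0, 0], "hand": 0.3},
    {"translation": [1, -0.17, 0], "rot": [0, 0, 0], "hand": 0.3},
    {"translation": [1, -0.17, 0], "rot": [0, 0, 0], "hand": 0.3},
    {"translation": [1, -0.17, 0], "rot": [0, 0, 0], "hand": 0.3},
    {"translation": [1, -0.17, 0], "rot": [0, 0, 0], "hand": 0.3},
    {"translation": [1, -0.17, 0], "rot": [0, 0, 0], "hand": 0.3},
    {"translation": [1, -0.17, 0], "rot": [0, 0, 0], "hand": 0.3},
    {"translation": [1, -0.17, 0], "rot": [0, 0, 0], "hand": 0.3},
    {"translation": [1, -0.17, 0], "rot": [0, 0, 0], "hand": 0.3},
    {"translation": [1, -0.17, 0], "rot": [0, 0, 0], "hand": 0.3},
  ],
)

```text
time_s: 31.68
ee_pos: [510.6, 95.1, 199.2]
tool_rot: [0.728, 0.686, -0.001, -0.001]
ft_force: [-0.2, 0.2, -2.4]
grip_width: 65.1
finger_force: 30.0
```

Request:
servo_tool(
  series=[
    {"translation": [1, 0, 0], "rot": [0, 0, 0], "hand": 0.3},
    {"translation": [1, 0, 0], "rot": [0, 0, 0], "hand": 0.3},
    {"translation": [0.5, 0, 0], "rot": [0, 0, 0], "hand": 0.3},
    {"translation": [0.26, 0, 0], "rot": [0, 0, 0], "hand": 0.3},
    {"translation": [0, 0, 0], "rot": [0, 0, -3], "hand": 0.3},
    {"translation": [0, 0, 0], "rot": [0, 0, -7.8], "hand": 0.3},
    {"translation": [0, 0, 0], "rot": [0, 0, -10], "hand": 0.3},
    {"translation": [0, 0, 0], "rot": [0, 0, -10], "hand": 0.3},
    {"translation": [0, 0, 0], "rot": [0, 0, -10], "hand": 0.3},
    {"translation": [0, 0, 0], "rot": [0, 0, -10], "hand": 0.3},
  ],
)

```text
time_s: 32.92
ee_pos: [517.0, 174.6, 199.8]
tool_rot: [0.362, 0.932, -0.0, -0.0]
ft_force: [0.5, -0.2, -2.3]
grip_width: 65.1
finger_force: 30.0
```

Request:
servo_tool(
  series=[
    {"translation": [0, 0, 0], "rot": [0, 0, -10], "hand": 0.3},
    {"translation": [0, 0, 0], "rot": [0, 0, -10], "hand": 0.3},
    {"translation": [0, 0, 0], "rot": [0, 0, -10], "hand": 0.3},
    {"translation": [0, 0, 0], "rot": [0, 0, -10], "hand": 0.3},
    {"translation": [0, 0, 0], "rot": [0, 0, -5], "hand": 0.3},
    {"translation": [0, 0, 0], "rot": [0, 0, 0], "hand": 0.3},
    {"translation": [0, 0, 0], "rot": [0, 0, 0], "hand": 0.3},
  ],
)

```text
time_s: 33.8
ee_pos: [517.0, 175.2, 200.0]
tool_rot: [-0.019, 1.0, -0.0, -0.0]
ft_force: [-0.4, -0.3, -3.0]
grip_width: 65.4
finger_force: 30.0
```

Request:
servo_tool(
  series=[
    {"translation": [0, 0, 0.5], "rot": [0, 0, 0], "hand": 0.3},
    {"translation": [0, 0, 1], "rot": [0, 0, 0], "hand": 0.3},
    {"translation": [0, 0, 1], "rot": [0, 0, 0], "hand": 0.3},
    {"translation": [0, 0, 0.9], "rot": [0, 0, 0], "hand": 0.3},
    {"translation": [0, 0, 0.5], "rot": [0, 0, 0], "hand": 0.3},
    {"translation": [0, 0, 0.2], "rot": [0, 0, 0], "hand": 0.3},
    {"translation": [0, 0, 0.15], "rot": [0, 0, 0], "hand": 0.3},
    {"translation": [0, 0, 0.1], "rot": [0, 0, 0], "hand": 0.3},
    {"translation": [0, 0, 0.05], "rot": [0, 0, 0], "hand": 0.3},
    {"translation": [0, 0, 0], "rot": [0, 0, 0], "hand": 0.3},
    {"translation": [0, 0, 0], "rot": [0, 0, 0], "hand": 0.3},
  ],
)

```text
time_s: 35.17
ee_pos: [517.2, 175.8, 68.4]
tool_rot: [-0.02, 1.0, 0.0, 0.0]
ft_force: [0.2, 0.4, -2.0]
grip_width: 65.2
finger_force: 30.0
```

Request:
servo_tool(
  series=[
    {"translation": [0, 0, 0.05], "rot": [0, 0, 0], "hand": 0.3},
    {"translation": [0, 0, 0.03], "rot": [0, 0, 0], "hand": 0.3},
    {"translation": [0, 0, 0], "rot": [0, 0, 0], "hand": 0.3},
  ],
)

```text
time_s: 35.55
ee_pos: [516.9, 175.7, 65.7]
tool_rot: [-0.02, 1.0, 0.0, -0.0]
ft_force: [-0.1, 0.1, -2.7]
grip_width: 65.3
finger_force: 30.0
```

Request:
servo_tool(
  series=[
    {"translation": [0, 0, 0.05], "rot": [0, 0, 0], "hand": 0.3},
    {"translation": [0, 0, 0], "rot": [0, 0, 0], "hand": 0.3},
  ],
)

```text
time_s: 35.8
ee_pos: [516.9, 175.8, 64.1]
tool_rot: [-0.02, 1.0, -0.0, -0.0]
ft_force: [0.1, -0.5, -1.6]
grip_width: 65.4
finger_force: 30.0
```

Request:
servo_tool(
  series=[
    {"translation": [0, 0, 0.04], "rot": [0, 0, 0], "hand": 0.3},
    {"translation": [0, 0, 0], "rot": [0, 0, 0], "hand": 0.3},
  ],
)

```text
time_s: 36.05
ee_pos: [517.0, 175.9, 63.8]
tool_rot: [-0.02, 1.0, -0.0, 0.0]
ft_force: [-4.6, -1.5, 6.6]
grip_width: 65.0
finger_force: 30.0
```

Contact; releasing and rising clear.

Request:
servo_tool(
  series=[
    {"translation": [0, 0, 0], "rot": [0, 0, 0], "hand": 0.55},
    {"translation": [0, 0, 0], "rot": [0, 0, 0], "hand": 0.7},
    {"translation": [0, 0, 0], "rot": [0, 0, 0], "hand": 1},
    {"translation": [0, 0, 0], "rot": [0, 0, 0], "hand": 1},
    {"translation": [0, 0, -0.5], "rot": [0, 0, 0], "hand": 1},
    {"translation": [0, 0, -1], "rot": [0, 0, 0], "hand": 1},
    {"translation": [0, 0, -1], "rot": [0, 0, 0], "hand": 1},
    {"translation": [0, 0, -1], "rot": [0, 0, 0], "hand": 1},
    {"translation": [0, 0, -1], "rot": [0, 0, 0], "hand": 1},
    {"translation": [0, 0, -1], "rot": [0, 0, 0], "hand": 1},
    {"translation": [0, 0, 0], "rot": [0, 0, 0], "hand": 1},
  ],
)

```text
time_s: 37.42
ee_pos: [518.1, 176.6, 231.3]
tool_rot: [-0.02, 1.0, 0.0, 0.002]
ft_force: [0.1, -0.0, 0.5]
grip_width: 87.2
finger_force: 0.0
```

Run:
```python
from h import *
grab('scene','s9.png')
```

```text
(no output)
```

View pics/s9.png

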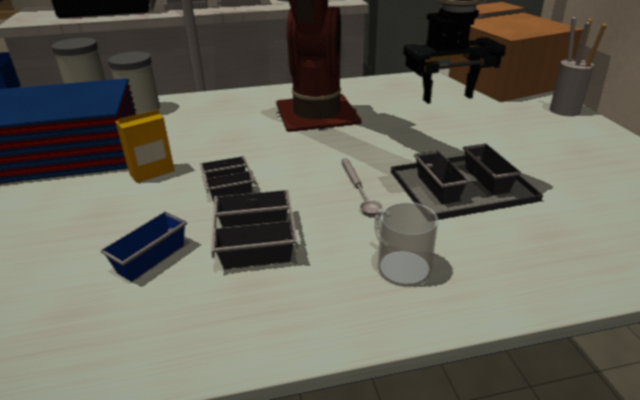

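Both tins are upright on the tray at (440,175) and (490,170), with a clear gap. The pan is empty, and the jug and spoon haven't moved.

```bash
python3 -c "
from plant import env; print(env.sign_off())"
```

```text
the job is handed in; nothing more can be done
None
```

The job is handed in: both tins stand upright on the tray, one in each half, about 64 mm apart, with the jug and spoon untouched; my first pinch missed and rolled tin_top about 17°, so I nudged it upright before lifting.

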